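# Show the apprentice which punch goes where

### The job

Call the apprentice by pressing the orange button on the call box all the way down. Then point from straight above, with the fingertips, at the middle of the red punch lying on the stone slab, keeping them just above it (at most about 5 cm) for at least a second; then point in the same way at the one empty hole in the punch rack where it belongs, and finish still pointing there. Punches, rack, slab, mallet and bottle are only to be shown or left alone: touch, lift or move none of them.

Things in the scene. Friction and masses are not known exactly. Their poses are not given: they have to be found in the camera images.
- call (a joint): Travel of the round orange push button on top of the call box (grey box 60 x 80 x 30 mm, with a black housing on it): 0 released, 0.006 m fully down. It moves straight down against a spring; fully down takes about 5 N, and it springs back.
- call_top (a point): Centre of the orange button's top face (diameter 32 mm), the point to press; it goes down with the button.
- punch_red: A leather-carving punch lying level on the slab, red square handle (16 x 16 mm, 60 mm long) and a round steel shaft (10 mm thick) sticking 45 mm out of it; 105 mm long in all. Origin: on its underside, below a point 2 mm from the middle of its length, on the handle (its upper face is 16 mm higher). x runs along it towards the steel tip (handle from x = -50 to +10 mm, tip at +55 mm), z up. The punch to point at; it may be in any of three places on the slab.
- empty_hole: The one empty hole (12 mm across) of the four in the rack, 60 mm apart in a row; the other three hold standing punches. Origin: centre of the hole's mouth, level with the rack's top face, z up. It may be any of the four.
- rack: Fixed pale wooden block, 60 mm (x) by 260 mm (y), 55 mm high, with four holes in a row along its y at -90, -30, 30 and 90 mm. Origin: centre of its underside, on the table.
- slab: Fixed dark granite slab 220 mm (x) by 260 mm (y), 30 mm thick, on the table. Origin: centre of its underside.
- punch_blue: A leather-carving punch lying level on the slab, blue square handle (16 x 16 mm, 60 mm long) and a round steel shaft (10 mm thick) sticking 45 mm out of it; 105 mm long in all. Origin: on its underside, below a point 2 mm from the middle of its length, on the handle (its upper face is 16 mm higher). x runs along it towards the steel tip (handle from x = -50 to +10 mm, tip at +55 mm), z up. Bystander, loose.
- punch_yellow: A leather-carving punch lying level on the slab, yellow square handle (16 x 16 mm, 60 mm long) and a round steel shaft (10 mm thick) sticking 45 mm out of it; 105 mm long in all. Origin: on its underside, below a point 2 mm from the middle of its length, on the handle (its upper face is 16 mm higher). x runs along it towards the steel tip (handle from x = -50 to +10 mm, tip at +55 mm), z up. Bystander, loose.
- punch_green: A punch standing in the rack, green square handle (16 x 16 mm) rising 50 mm above the rack's top, steel shaft in the hole. Origin: on its axis at the level of the rack's top face; z up. Bystander, loose.
- punch_white: A punch standing in the rack, white square handle (16 x 16 mm) rising 50 mm above the rack's top, steel shaft in the hole. Origin: on its axis at the level of the rack's top face; z up. Bystander, loose.
- punch_grey: A punch standing in the rack, grey square handle (16 x 16 mm) rising 50 mm above the rack's top, steel shaft in the hole. Origin: on its axis at the level of the rack's top face; z up. Bystander, loose.
- mallet: Mallet lying on the table: white cylindrical head (56 mm across, 90 mm long) and dark wooden handle (24 mm across, 130 mm long) along its y; head from y = +30 to +120 mm, handle from -100 to +30 mm, 56 mm high. Origin: on its underside. Bystander, loose.
- glue: White plastic glue bottle standing on the table, 52 mm across, 150 mm high. Origin: centre of its underside. Bystander, loose.
Things that resemble listed ones, but are neither listed nor needed, are in the scene too. Of the things that look like the part that bears call, the middle-sized one is meant.

How it is judged:
By the outcome, as a careful person would: the job done as asked, in the order asked, and still so for the second after the job is handed in, with the robot touching nothing.
It also fails if it takes over 48 s, if anything falls off the work surface, if the arm or the gripper's body presses on something with over 40 N, if the wrist force passes 120 N, or if a joint passes its speed limit or range.

### The arm

A 6-joint arm with a two-finger parallel gripper is mounted at the origin on the work surface. World frame = base frame: x ahead of the robot, y to its left, z up, the work surface at z = 0. Lengths are in m, angles in rad, forces in N, time in s.
With the tool pointing down it reaches from about 0.3 to 0.75 m from the base axis. Payload 8.5 kg.
Tool frame: the origin (TCP) lies on the centre line of the jaws, within the pads' length; the fingertips stand finger_overhang ahead of it and the grasp point (between the pads) lies 3 mm ahead of it (finger_overhang is the distance from the TCP to the fingertips, in m); x points along the fingers, z is the direction in which the jaws open and shut, and the axes are right-handed (so a half turn about x gives the same grasp; the last joint's range is limited). The gripper opens to 88 mm and grips with 3 to 60 N. Pads are 18 mm wide; open, the fingers measure 123 mm over their backs; the gripper's body (75 mm by 187 mm) begins 45 mm behind the grasp point.
Start: joints at [0.932, 0.381, 1.297, -0, 1.464, -0.215], TCP at [0.226, 0.501, 0.261] pointing down, gripper open.
Joint ranges: [-3.11, 3.11], [-0.89, 2.33], [0.22, 2.48], [-1.42, 4.56], [0.17, 2.85], [-2.88, 2.88]. Speed limits (rad/s): [2.39, 2.39, 3.14, 3.14, 3.14, 3.14].

### API

Orientations are given as a unit quaternion [w, x, y, z].
In Python, from station import get_obs, grab_frame, hand_in, finger_overhang gives the robot as it stands.
- The arm moves only by the shell command python3 -m crank 'ROWS' [OPENING] [FORCE]. ROWS is JSON, a list of rows, each an object of numbers: "dx", "dy", "dz": the shift along the tool's x, y, z in m; "rx", "ry", "rz": the turn, a rotation vector about the tool's x, y, z in rad. In form: [{"dx": .., "dy": .., "dz": .., "rx": .., "ry": .., "rz": ..}, ...]. A call has 1 to 8 rows; each row shifts and turns the commanded pose from where the row before left it, along the tool's axes as they then stand; what a row does not reach is not made up. A row lasts 1/12 s, in which the tool goes at most 41.7 mm and 7.16 degrees, less where a joint would pass 70% of its speed; a pose out of reach is approached as far as the arm can. A call is refused whole if a number of a shift passes 0.0417 or a number of a turn 0.125, either way. A call with a gripper value outside its range is refused whole. OPENING is the finger opening in m, from 0 to 0.0881, set as the call begins (- or left out, the last holds). The fingers move at their own pace and stop on an object; FORCE is the grip in N (left out, the last holds). Time passes only in rows, so rows that do not move let the fingers close. It gives the time, the measured TCP pose, the force and the opening at its end, in the units of the state.
- get_obs(): the state, without advancing time (a new reading comes with each control period).
- grab_frame(name): name is "scene" or "top" or "wrist"; returns a dict with "frame" (420x560x3 uint8, red, green, blue), "range_z" (420x560 float32, m along the optical axis (not along the pixel's ray), 0 where there is no reading), "fx", "fy", "cx", "cy" (pixels), "dist" ([k1, k2, p1, p2, k3] as OpenCV has them; the pictures are not rectified), "rvec" (rotation vector, rad) and "tvec" (3), from world to camera coordinates, as OpenCV has them. Camera axes: x right, y down, z forward; pixel columns grow to the right and rows downward; lengths in m; the calibration is good to about 2 mm. A picture is of the moment at which its call begins.
- hand_in(): hands the job in, once; it reports no verdict.
The state is a dict: "t": time; "joint_pos": joint angles; "joint_velocities": joint speeds; "joint_torque": joint torques, N m; "ee_pos": TCP position; "tool_rot": TCP orientation; "ft_force": force on the tool from outside, world axes, zero at the start; "wrist_torque": the same for the moment, N m; "width": finger opening in m.
Only numpy, scipy, OpenCV 4.12 (cv2) and the standard library are available. Lean on these libraries where they do the work, as an engineer would, in place of code of your own. Each camera call takes 0.05 s, during which the arm holds its last target.

## Working session

There is one attempt and no reset: what is moved stays moved. The work goes in short steps, Python scripts to look and compute and a shell command to move; the robot and the scene stay as the last step left them, time stands still between calls to the robot, and variables do not carry over. Pictures are saved under pics/ and viewed, and the job is handed in when it is done.

```bash
mkdir -p pics; ls; python3 - <<'E'
from station import get_obs, grab_frame, finger_overhang
import cv2,pickle
print(finger_overhang, get_obs())
for n in ("scene","top"):
    f=grab_frame(n); pickle.dump(f,open(f"pics/{n}0.pkl","wb"))
    cv2.imwrite(f"pics/{n}0.png",f["frame"][:,:,::-1])
    print(n,f["fx"],f["cx"],f["cy"],f["dist"],f["rvec"],f["tvec"])
E
```

```text
pics
0.022 {'t': 0.0, 'joint_pos': array([ 9.31690294e-01,  3.81170636e-01,  1.29823115e+00,  5.34770334e-06,
        1.46361239e+00, -2.15244686e-01]), 'joint_velocities': array([-9.69101633e-04, -8.30329565e-04, -1.02449438e-05, -2.79252191e-04,
        1.34891369e-03, -1.18977964e-03]), 'joint_torque': array([-1.08123702e-03, -4.37934101e+01, -2.24553859e+01,  7.13342079e-02,
        3.53414600e-02, -1.14632594e-04]), 'ee_pos': array([0.2260285 , 0.50113875, 0.26016136]), 'tool_rot': array([ 0.59351582, -0.38381361,  0.5944585 ,  0.38346471]), 'ft_force': array([ 0.23264904, -0.22221489,  0.06339124]), 'wrist_torque': array([-0.02552623,  0.01760005, -0.01303293]), 'width': 0.08798430439038336}
scene 391.5615369441176 289.71371257809466 214.16139386157244 [-0.0029247  0.         0.         0.         0.       ] [ 2.29079302  0.7225303  -0.29276336] [-0.5352515  -0.12068642  1.13340082]
top 545.6572022642838 279.2942053929087 209.9974028076858 [-0.1818721  0.         0.         0.         0.       ] [ 2.11434333 -2.08727813  0.22884995] [0.10953197 0.58581371 1.58218199]
```

View pics/scene0.png

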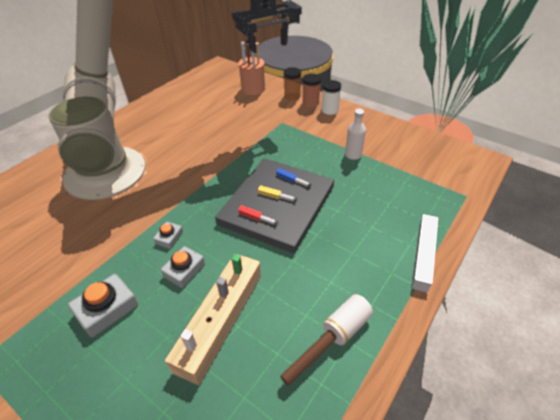

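View pics/top0.png

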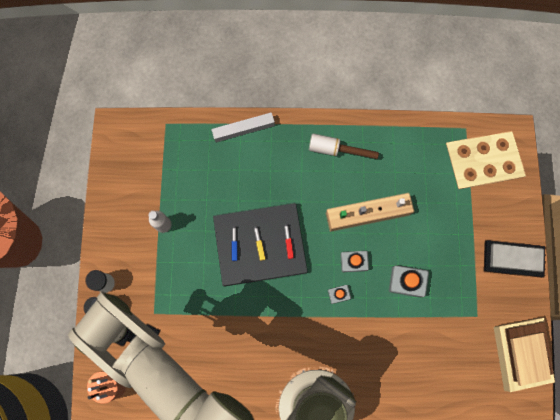

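The scene view shows three call boxes: small at (167,232), middle at (181,262) and large at (100,298). In the top view they are at (340,294), (355,261) and (410,280). The red punch is at top (289,240), next to yellow (260,242) and blue (235,243). The rack is at top (371,210), and its empty hole is near (380,209), or scene (209,319). The sizes come next, to settle the middle box.

```bash
cat > h.py <<'E'
import numpy as np,cv2,pickle
def K(f): return np.array([[f["fx"],0,f["cx"]],[0,f["fy"],f["cy"]],[0,0,1.]])
def ray(f,uv):
    R=cv2.Rodrigues(np.array(f["rvec"],float))[0]
    p=cv2.undistortPoints(np.array(uv,float).reshape(-1,1,2),K(f),np.array(f["dist"],float))[:,0]
    d=np.c_[p,np.ones(len(p))]@R; c=-R.T@np.array(f["tvec"],float).ravel()
    return c,d
def plane(f,uv,z):
    c,d=ray(f,uv); return c+d*((z-c[2])/d[:,2])[:,None]
def depth(f,uv):
    c,d=ray(f,uv); uv=np.round(np.array(uv)).astype(int).reshape(-1,2)
    return c+d*f["range_z"][uv[:,1],uv[:,0]][:,None]
def proj(f,P):
    return cv2.projectPoints(np.array(P,float).reshape(-1,1,3),np.array(f["rvec"],float),np.array(f["tvec"],float),K(f),np.array(f["dist"],float))[0][:,0]
def mask(f,lo,hi):
    return cv2.inRange(cv2.cvtColor(f["frame"],cv2.COLOR_RGB2HSV),lo,hi)
def blobs(m,amin=8):
    n,l,s,c=cv2.connectedComponentsWithStats(m); return [(c[i],s[i],l==i) for i in range(1,n) if s[i,4]>=amin]
E
python3 - <<'E'
from h import *
np.set_printoptions(precision=4,suppress=True)
for n,roi in (("top",(210,190,430,310)),("scene",(60,160,350,400))):
    f=pickle.load(open(f"pics/{n}0.pkl","rb"))
    x0,y0,x1,y1=roi
    for nm,lo,hi in (("orange",(6,150,120),(20,255,255)),("red",(0,150,90),(4,255,255)),("green",(55,150,60),(66,255,255))):
        if nm=="green": continue
        m=mask(f,lo,hi); k=np.zeros_like(m);k[y0:y1,x0:x1]=255; m&=k
        for c,s,l in blobs(m):
            print(n,nm,c,s,depth(f,c)[0])
    im=f["frame"][y0:y1,x0:x1,::-1]
    k=min(800/im.shape[1],600/im.shape[0])
    cv2.imwrite(f"pics/{n}0c.png",cv2.resize(im,None,fx=k,fy=k,interpolation=cv2.INTER_CUBIC))
E
```

```text
top orange [355.3636 259.8384] [350 255  12  11  99] [ 0.4364 -0.1122  0.0572]
top orange [411.4138 279.7874] [404 273  15  15 174] [ 0.376  -0.2772  0.0711]
top orange [339.4528 293.434 ] [336 290   8   8  53] [ 0.337  -0.0653  0.043 ]
top red [289.1532 248.3784] [286 238   8  21 111] [0.4709 0.0859 0.0448]
scene orange [165.7031 228.7031] [161 226  11   7  64] [ 0.3436 -0.0691  0.0414]
scene orange [179.3929 258.1857] [172 253  16  12 140] [ 0.4413 -0.1162  0.0513]
scene orange [ 95.9629 292.8143] [ 84 283  25  21 377] [ 0.3829 -0.2792  0.071 ]
scene red [249.1377 212.497 ] [239 206  22  15 167] [0.4756 0.0819 0.0465]
```

View pics/top0c.png

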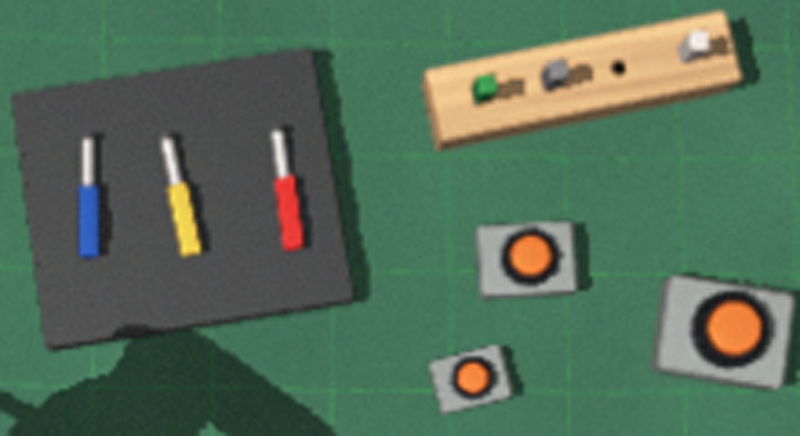

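View pics/scene0c.png

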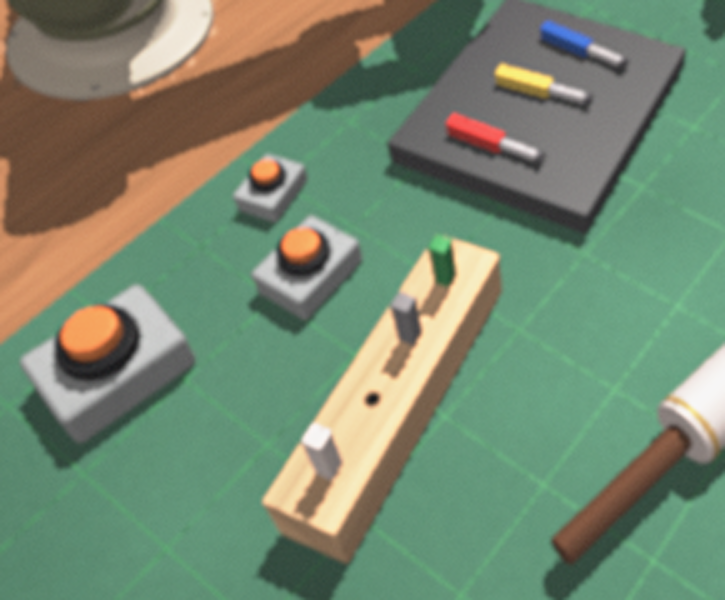

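Close crop of the top view: the middle box is at crop (527,258), about 60x80 mm if its 32 mm button matches. The red punch runs from handle end (292,245) to tip (277,132). The empty hole, third from the green end, is at crop (618,67). Now I'll compute the positions and check them across both views.

```bash
python3 - <<'E'
from h import *
np.set_printoptions(precision=4,suppress=True)
F={n:pickle.load(open(f"pics/{n}0.pkl","rb")) for n in("top","scene")}
def tri(a,b):
    c1,d1=ray(F["top"],a);c2,d2=ray(F["scene"],b);d1=d1[0];d2=d2[0]
    s=np.linalg.lstsq(np.c_[d1,-d2],c2-c1,rcond=None)[0]
    p,q=c1+s[0]*d1,c2+s[1]*d2
    return (p+q)/2,np.linalg.norm(p-q)
print("btn",tri((355.36,259.84),(179.39,258.19)))
print("big",tri((411.41,279.79),(95.96,292.81)),"small",tri((339.45,293.43),(165.7,228.7)))
print("redhandle",tri((289.15,248.38),(249.14,212.5)))
for n,b,roi in (("top",(355,260),(340,245,372,278)),("scene",(179,258),(155,235,210,295))):
    f=F[n]
    mo=mask(f,(5,120,100),(22,255,255)); 
    bl=min(blobs(mo),key=lambda t:np.hypot(*(t[0]-b)))
    cc=cv2.findContours(bl[2].astype(np.uint8),0,1)[0][0]
    r=cv2.minAreaRect(cc); print(n,"btn rect",r)
    for z in (.045,.05,.055): print(z,plane(f,r[0],z))
    # grey box
    mg=mask(f,(0,0,90),(180,40,255))
# dimensions of boxes in top
f=F["top"]
hsv=cv2.cvtColor(f["frame"],cv2.COLOR_RGB2HSV)
m=(cv2.inRange(hsv,(35,60,0),(90,255,255))==0).astype(np.uint8)*255
for c,s,l in blobs(m,100):
    if 320<c[0]<440 and 180<c[1]<310:
        cn=max(cv2.findContours(l.astype(np.uint8),0,1)[0],key=cv2.contourArea)
        r=cv2.minAreaRect(cn); box=cv2.boxPoints(r); 
        P=plane(f,box,.03); print(c,r,"sizes",np.linalg.norm(P[0]-P[1]),np.linalg.norm(P[1]-P[2]))
# dark hole
g=cv2.cvtColor(f["frame"],cv2.COLOR_RGB2GRAY)
def dark(f,ctr,w=4):
    g=cv2.cvtColor(f["frame"],cv2.COLOR_RGB2GRAY).astype(float); u,v=ctr
    p=g[v-w:v+w+1,u-w:u+w+1]; wt=np.clip(np.median(p)*0.75-p,0,None)
    yy,xx=np.mgrid[v-w:v+w+1,u-w:u+w+1]
    return (wt*xx).sum()/wt.sum(),(wt*yy).sum()/wt.sum()
a=dark(F["top"],(380,208),3); b=dark(F["scene"],(209,319),4)
print("hole",a,b,plane(F["top"],a,.055),plane(F["scene"],b,.055),tri(a,b))
# punch
for n in F:
    f=F[n]; x=mask(f,(0,140,80),(5,255,255))|mask(f,(174,140,80),(180,255,255))
    for c,s,l in blobs(x):
        P=plane(f,np.argwhere(l)[:,::-1],.043)
        if np.hypot(*(P.mean(0)[:2]-(.47,.085)))<.04:
            w,V=np.linalg.eigh(np.cov(P[:,:2].T)); d=V[:,1]*np.sign(V[0,1]); e=P[:,:2]@d
            print(n,"red handle ctr",P.mean(0),"dir",d,"len",e.max()-e.min(),"middle",P.mean(0)[:2]+.02*d)
mid=[(.47+.02,.085)]
E
```

```text
btn (array([ 0.4378, -0.1139,  0.0462]), np.float64(0.0004989519774965663))
big (array([ 0.3769, -0.2784,  0.0641]), np.float64(0.001015005281625686)) small (array([ 0.3377, -0.066 ,  0.0346]), np.float64(0.00034118866469037834))
redhandle (array([0.4716, 0.086 , 0.0406]), np.float64(0.00021240172804466788))
top btn rect ((355.5, 260.0), (10.0, 11.0), 90.0)
0.045 [[ 0.4376 -0.1142  0.045 ]]
0.05 [[ 0.4369 -0.1136  0.05  ]]
0.055 [[ 0.4362 -0.1129  0.055 ]]
scene btn rect ((180.0, 258.0), (12.0, 16.0), 90.0)
0.045 [[ 0.4375 -0.1124  0.045 ]]
0.05 [[ 0.4411 -0.1145  0.05  ]]
0.055 [[ 0.4448 -0.1166  0.055 ]]
[369.8833 211.3983] ((369.55133056640625, 211.25086975097656), (23.33502769470215, 87.99620819091797), 78.43986511230469) sizes 0.2790973918309915 0.07437858126507081
[354.3142 261.0628] ((354.5, 261.0), (20.0, 27.0), 90.0) sizes 0.08281377716321983 0.06128495545533484
[408.6006 280.8727] ((408.60809326171875, 280.8513488769531), (37.647369384765625, 27.783430099487305), 9.462322235107422) sizes 0.08490942127346424 0.11662463297581743
[338.9811 293.805 ] ((338.9706115722656, 293.8823547363281), (15.279744148254395, 20.858062744140625), 75.96376037597656) sizes 0.06313411010310194 0.04579722108885479
hole (np.float64(379.68197573656846), np.float64(208.19641825534373)) (np.float64(208.54215215901303), np.float64(319.1759766963674)) [[ 0.5963 -0.1899  0.055 ]] [[ 0.5968 -0.1887  0.055 ]] (array([ 0.5965, -0.1893,  0.0553]), np.float64(0.0012821455461184562))
top red handle ctr [0.4712 0.0856 0.043 ] dir [0.9907 0.136 ] len 0.06092634286487497 middle [0.491  0.0884]
scene red handle ctr [0.474  0.0844 0.043 ] dir [0.999  0.0445] len 0.06777916263180139 middle [0.4939 0.0853]
```

Measurements agree with the description:

| Thing | Position (m) | Check |
|---|---|---|
| Middle box button | (0.438, -0.114), top about 0.047 | box measures 61x83 mm |
| Red punch middle | (0.491, 0.088) | handle measures 61 mm; top at 0.046 by construction |
| Empty hole | (0.5965, -0.189) | triangulated height 0.055 |

Next I'll find the rack's direction and the tool turn that sets the closed fingers' narrow side along the row.

```bash
cat >> h.py <<'E'
from scipy.spatial.transform import Rotation as Ro
from station import get_obs, grab_frame, hand_in, finger_overhang
def state():
    o=get_obs(); q=np.array(o["tool_rot"]); R=Ro.from_quat(q,scalar_first=True).as_matrix()
    return o,np.array(o["ee_pos"]),R
def go(tip,rackrow=None):
    o,p,R=state(); t=p+finger_overhang*R[:,0]
    print("t",o["t"],"tip",t,"F",o["ft_force"],"w",o["width"],"axis",R[:,0])
    print("tool d to target", R.T@(np.array(tip)-t))
E
python3 - <<'E'
from h import *
np.set_printoptions(precision=4,suppress=True)
f=pickle.load(open("pics/top0.pkl","rb"))
hsv=cv2.cvtColor(f["frame"],cv2.COLOR_RGB2HSV)
m=cv2.inRange(hsv,(10,40,140),(28,190,255)); 
l=max([b for b in blobs(m,100) if 320<b[0][0]<420 and 190<b[0][1]<235],key=lambda b:b[1][4])[2]
P=plane(f,np.argwhere(l)[:,::-1],.055)
w,V=np.linalg.eigh(np.cov(P[:,:2].T));u=np.r_[V[:,1],0]; print("rack ctr",P.mean(0),"row",u)
h=np.array([.5965,-.189,.055]); print("hole offset along row",(h-P.mean(0))@u,"across",np.cross(u,h-P.mean(0))[2])
o,p,R=state(); print(R)
# rotate rx=a: z' = cos a*z - sin a*y ; want z' perpendicular to row
for a in np.linspace(-np.pi/2,np.pi/2,181):
    z=R@Ro.from_rotvec([a,0,0]).as_matrix()[:,2]
    if abs(z@u)<.01: print("rx",a,z)
go([.438,-.114,.12])
E
```

```text
rack ctr [ 0.5882 -0.1572  0.055 ] row [-0.2151  0.9766  0.    ]
hole offset along row -0.03285909567757729 across -0.0012543478509281251
[[-0.0007 -0.9115  0.4112]
 [-0.0011  0.4112  0.9115]
 [-1.      0.0002 -0.0013]]
rx 0.9250245035569948 [ 0.9755  0.2201 -0.001 ]
t 0.1 tip [0.226  0.5011 0.2382] F [ 0.9105 -0.1588 -1.242 ] w 0.08803431108403896 axis [-0.0007 -0.0011 -1.    ]
tool d to target [ 0.1187 -0.4462 -0.4734]
```

The hole sits 33 mm from the rack's centre along the row, as expected for the -30 mm hole. I'll turn in place, close the fingers, and then travel.

```bash
python3 -m crank '[{"rx":0.1156},{"rx":0.1156},{"rx":0.1156},{"rx":0.1156},{"rx":0.1156},{"rx":0.1156},{"rx":0.1156},{"rx":0.1156}]' 0 20; python3 - <<'E'
from h import *
np.set_printoptions(precision=4,suppress=True)
go([.438,-.114,.12])
E
```

```text
t 0.1 tip [0.226  0.5011 0.2382] F [ 0.9105 -0.1588 -1.242 ] w 0.08803431108403896 axis [-0.0007 -0.0011 -1.    ]
tool d to target [ 0.1187 -0.4462 -0.4734]invalid input at $[0]: expected keys dx, dy, dz, rx, ry, rz
```

All six keys are required in each row.

```bash
python3 -m crank '[{"dx":0,"dy":0,"dz":0,"rx":0.1156,"ry":0,"rz":0},{"dx":0,"dy":0,"dz":0,"rx":0.1156,"ry":0,"rz":0},{"dx":0,"dy":0,"dz":0,"rx":0.1156,"ry":0,"rz":0},{"dx":0,"dy":0,"dz":0,"rx":0.1156,"ry":0,"rz":0},{"dx":0,"dy":0,"dz":0,"rx":0.1156,"ry":0,"rz":0},{"dx":0,"dy":0,"dz":0,"rx":0.1156,"ry":0,"rz":0},{"dx":0,"dy":0,"dz":0,"rx":0.1156,"ry":0,"rz":0},{"dx":0,"dy":0,"dz":0,"rx":0.1156,"ry":0,"rz":0}]' 0 20; python3 - <<'E'
from h import *
np.set_printoptions(precision=4,suppress=True)
go([.438,-.114,.12])
E
```

```text
t: 0.77
ee_pos: [0.2261, 0.5012, 0.2604]
tool_rot: [0.703, -0.077, 0.703, 0.076]
ft_force: [0.6, -0.2, -0.4]
width: 0.0369
t 0.7667 tip [0.2261 0.5012 0.2384] F [ 0.6108 -0.1863 -0.363 ] w 0.03688260264315499 axis [-0.0005 -0.0008 -1.    ]
tool d to target [ 0.1187 -0.6463  0.0749]
```

```bash
python3 -m crank '[{"dx":0,"dy":-0.0323,"dz":0.0037,"rx":0,"ry":0,"rz":0},{"dx":0,"dy":-0.0323,"dz":0.0037,"rx":0,"ry":0,"rz":0},{"dx":0,"dy":-0.0323,"dz":0.0037,"rx":0,"ry":0,"rz":0},{"dx":0,"dy":-0.0323,"dz":0.0037,"rx":0,"ry":0,"rz":0},{"dx":0,"dy":-0.0323,"dz":0.0037,"rx":0,"ry":0,"rz":0},{"dx":0,"dy":-0.0323,"dz":0.0037,"rx":0,"ry":0,"rz":0},{"dx":0,"dy":-0.0323,"dz":0.0037,"rx":0,"ry":0,"rz":0},{"dx":0,"dy":-0.0323,"dz":0.0037,"rx":0,"ry":0,"rz":0}]'
python3 -m crank '[{"dx":0,"dy":-0.0323,"dz":0.0037,"rx":0,"ry":0,"rz":0},{"dx":0,"dy":-0.0323,"dz":0.0037,"rx":0,"ry":0,"rz":0},{"dx":0,"dy":-0.0323,"dz":0.0037,"rx":0,"ry":0,"rz":0},{"dx":0,"dy":-0.0323,"dz":0.0037,"rx":0,"ry":0,"rz":0},{"dx":0,"dy":-0.0323,"dz":0.0037,"rx":0,"ry":0,"rz":0},{"dx":0,"dy":-0.0323,"dz":0.0037,"rx":0,"ry":0,"rz":0},{"dx":0,"dy":-0.0323,"dz":0.0037,"rx":0,"ry":0,"rz":0},{"dx":0,"dy":0,"dz":0,"rx":0,"ry":0,"rz":0}]'
python3 - <<'E'
from h import *
np.set_printoptions(precision=4,suppress=True)
go([.438,-.114,.12])
E
```

```text
t: 1.43
ee_pos: [0.3119, 0.2543, 0.2606]
tool_rot: [0.703, -0.079, 0.703, 0.078]
ft_force: [-0.2, 1.0, 0.1]
width: 0.001
t: 2.1
ee_pos: [0.3886, 0.037, 0.2605]
tool_rot: [0.703, -0.077, 0.703, 0.076]
ft_force: [-0.2, -0.3, -0.1]
width: 0.0002
t 2.1 tip [0.3886 0.037  0.2385] F [-0.1553 -0.3387 -0.0572] w 0.00023172508648300455 axis [ 0.0001 -0.0011 -1.    ]
tool d to target [ 0.1187 -0.1579  0.0157]
```

```bash
python3 -m crank '[{"dx":0,"dy":-0.0316,"dz":0.0032,"rx":0,"ry":0,"rz":0},{"dx":0,"dy":-0.0316,"dz":0.0032,"rx":0,"ry":0,"rz":0},{"dx":0.012,"dy":-0.0316,"dz":0.0031,"rx":0,"ry":0,"rz":0},{"dx":0.02,"dy":-0.0316,"dz":0.0031,"rx":0,"ry":0,"rz":0},{"dx":0.02,"dy":-0.0315,"dz":0.0031,"rx":0,"ry":0,"rz":0},{"dx":0.015,"dy":0,"dz":0,"rx":0,"ry":0,"rz":0},{"dx":0,"dy":0,"dz":0,"rx":0,"ry":0,"rz":0},{"dx":0,"dy":0,"dz":0,"rx":0,"ry":0,"rz":0}]'
python3 - <<'E'
from h import *
np.set_printoptions(precision=4,suppress=True)
go([.438,-.114,.049])
f=grab_frame("wrist"); pickle.dump(f,open("pics/w1.pkl","wb")); cv2.imwrite("pics/w1.png",f["frame"][:,:,::-1])
m=mask(f,(5,120,100),(20,255,255))
for c,s,l in blobs(m,60): print(c,s,plane(f,c,.048),depth(f,c))
E
```

```text
t: 2.77
ee_pos: [0.4368, -0.109, 0.1935]
tool_rot: [0.702, -0.078, 0.703, 0.079]
ft_force: [0.1, -0.1, 0.8]
width: 0.0005
t 2.7667 tip [ 0.4368 -0.109   0.1715] F [ 0.053  -0.1368  0.7756] w 0.00045100625194811867 axis [-0.0019  0.0013 -1.    ]
tool d to target [ 0.1224 -0.0053  0.0003]
[ 63.6129 148.6644] [    0     0   136   317 38351] [[ 0.2396 -0.0997  0.048 ]] [[ 0.2072 -0.1115 -0.0002]]
[185.0074 134.7396] [171 121  29  29 672] [[ 0.3419 -0.0643  0.048 ]] [[ 0.3392 -0.0654  0.0385]]
[281.5513 210.4184] [ 264  193   36   36 1023] [[ 0.4387 -0.1127  0.048 ]] [[ 0.4384 -0.1117  0.0514]]
[172.5582 376.2331] [  43  348  371   45 4762] [[ 0.3622 -0.33    0.048 ]] [[ 0.4076 -0.0975  0.2591]]
```

View pics/w1.png

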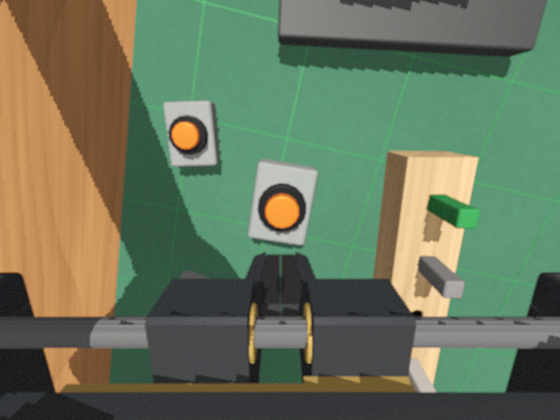

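The wrist view shows the middle box ahead of the closed fingertips, with its button at (282,210). That gives (0.4385, -0.1125), in agreement with the first measurement. Small button at (185,135), rack to the right. I'll descend to just above the button.

```bash
python3 -m crank '[{"dx":0.02,"dy":-0.004,"dz":0.001,"rx":0,"ry":0,"rz":0},{"dx":0.025,"dy":0,"dz":0,"rx":0,"ry":0,"rz":0},{"dx":0.025,"dy":0,"dz":0,"rx":0,"ry":0,"rz":0},{"dx":0.025,"dy":0,"dz":0,"rx":0,"ry":0,"rz":0},{"dx":0.01,"dy":0,"dz":0,"rx":0,"ry":0,"rz":0},{"dx":0.005,"dy":0,"dz":0,"rx":0,"ry":0,"rz":0},{"dx":0,"dy":0,"dz":0,"rx":0,"ry":0,"rz":0},{"dx":0,"dy":0,"dz":0,"rx":0,"ry":0,"rz":0}]'
python3 - <<'E'
from h import *
np.set_printoptions(precision=4,suppress=True)
go([.438,-.113,.048])
E
```

```text
t: 3.48
ee_pos: [0.4396, -0.1131, 0.0849]
tool_rot: [0.703, -0.079, 0.702, 0.078]
ft_force: [0.6, 0.1, -0.8]
width: 0.0001
t 3.4833 tip [ 0.4397 -0.1131  0.0629] F [ 0.564   0.1394 -0.8405] w 0.00012570571406441685 axis [ 0.0017 -0.001  -1.    ]
tool d to target [ 0.0149  0.0005 -0.0016]
```

```bash
python3 -m crank '[{"dx":0.006,"dy":0,"dz":-0.001,"rx":0,"ry":0,"rz":0},{"dx":0.004,"dy":0,"dz":0,"rx":0,"ry":0,"rz":0},{"dx":0.003,"dy":0,"dz":0,"rx":0,"ry":0,"rz":0},{"dx":0,"dy":0,"dz":0,"rx":0,"ry":0,"rz":0}]'
python3 -m crank '[{"dx":0.002,"dy":0,"dz":0,"rx":0,"ry":0,"rz":0},{"dx":0.002,"dy":0,"dz":0,"rx":0,"ry":0,"rz":0},{"dx":0,"dy":0,"dz":0,"rx":0,"ry":0,"rz":0}]'
python3 - <<'E'
from h import *
np.set_printoptions(precision=4,suppress=True)
go([.438,-.113,.042])
E
```

```text
t: 3.82
ee_pos: [0.4383, -0.1136, 0.0707]
tool_rot: [0.703, -0.078, 0.703, 0.078]
ft_force: [0.6, 0.7, 3.7]
width: 0.0005
t: 4.07
ee_pos: [0.4383, -0.1136, 0.0681]
tool_rot: [0.703, -0.079, 0.702, 0.078]
ft_force: [-4.4, 2.1, 21.8]
width: 0.0006
t 4.0667 tip [ 0.4384 -0.1136  0.0461] F [-4.4002  2.1346 21.8382] w 0.0005779904712629187 axis [ 0.0014 -0.0008 -1.    ]
tool d to target [ 0.0041  0.0007 -0.0002]
```

Force jumped from 3.7 N to 21.8 N within 2.6 mm, so the button has met its stop. I'll hold briefly with a touch more and look.

```bash
python3 -m crank '[{"dx":0.0005,"dy":0,"dz":0,"rx":0,"ry":0,"rz":0},{"dx":0,"dy":0,"dz":0,"rx":0,"ry":0,"rz":0},{"dx":0,"dy":0,"dz":0,"rx":0,"ry":0,"rz":0}]'
python3 - <<'E'
from h import *
np.set_printoptions(precision=4,suppress=True)
go([.438,-.113,.042])
f=grab_frame("scene"); cv2.imwrite("pics/s2.png",cv2.resize(f["frame"][200:320,110:270,::-1],None,fx=4.5,fy=4.5,interpolation=cv2.INTER_CUBIC))
f=grab_frame("wrist"); cv2.imwrite("pics/w2.png",f["frame"][:,:,::-1])
E
```

```text
t: 4.32
ee_pos: [0.4383, -0.1136, 0.068]
tool_rot: [0.703, -0.079, 0.702, 0.078]
ft_force: [-5.3, 4.1, 27.2]
width: 0.0005
t 4.3167 tip [ 0.4384 -0.1136  0.046 ] F [-5.271   4.1039 27.1858] w 0.000543520139314073 axis [ 0.0019 -0.0012 -1.    ]
tool d to target [ 0.004   0.0007 -0.0002]
```

View pics/s2.png

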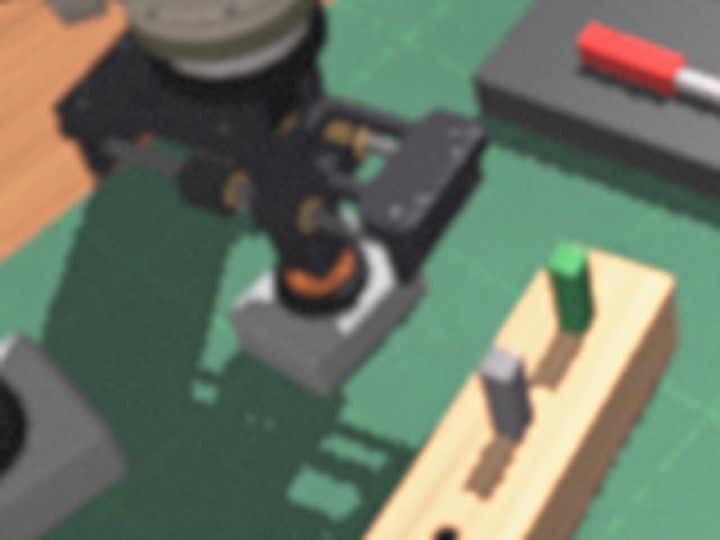

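View pics/w2.png

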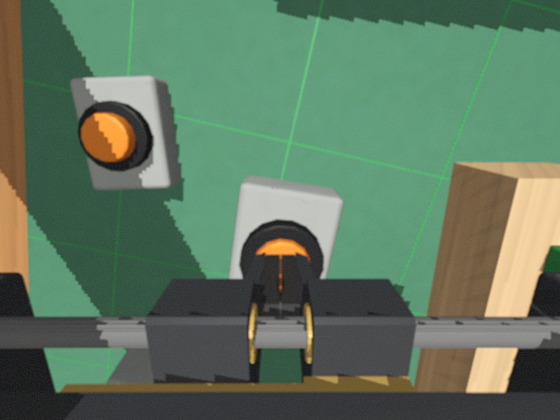

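```bash
python3 - <<'E'
from h import *
np.set_printoptions(precision=4,suppress=True)
f=pickle.load(open("pics/w1.pkl","rb"))
c0=np.array([281.5,210.4])
for r in (0,6,12,16,20,22,24,28,32):
    a=np.linspace(0,2*np.pi,24)[:-1]
    P=depth(f,c0+r*np.c_[np.cos(a),np.sin(a)]); 
    print(r,np.median(P[:,2]),np.median(np.hypot(*(P[:,:2]-(.4385,-.1125)).T)))
E
python3 -m crank '[{"dx":-0.0015,"dy":0,"dz":0,"rx":0,"ry":0,"rz":0},{"dx":0,"dy":0,"dz":0,"rx":0,"ry":0,"rz":0}]'
python3 -m crank '[{"dx":-0.002,"dy":0,"dz":0,"rx":0,"ry":0,"rz":0},{"dx":0,"dy":0,"dz":0,"rx":0,"ry":0,"rz":0}]'
```

```text
0 0.05140879995793246 0.0008421298351035863
6 0.051238667517109815 0.005711389174777381
12 0.05161951979053464 0.011123071004921442
16 0.050207177933881464 0.014810487010576088
20 0.04149288458834022 0.01949899788756481
22 0.04145141182079232 0.02128023026623769
24 0.039279128830202126 0.02324144485211992
28 0.02936185830493071 0.02870177973946015
32 0.02883336209940035 0.03571560631049112
t: 4.58
ee_pos: [0.4383, -0.1136, 0.0685]
tool_rot: [0.703, -0.079, 0.702, 0.078]
ft_force: [0.4, 1.0, 5.3]
width: 0.0005
t: 4.75
ee_pos: [0.4383, -0.1136, 0.0701]
tool_rot: [0.703, -0.079, 0.702, 0.078]
ft_force: [0.9, 1.3, 3.9]
width: 0.0003
```

The button's top was at 0.0515 and the housing is at 0.0415. Pressed, the tips were at 0.046, against a hard stop and clear of the housing, and on backing off the spring followed at about 5 N. So it was fully down. Now I'll rise and move to the punch.

```bash
python3 -m crank '[{"dx":-0.02,"dy":0,"dz":0,"rx":0,"ry":0,"rz":0},{"dx":-0.03,"dy":0,"dz":0,"rx":0,"ry":0,"rz":0},{"dx":-0.03,"dy":0,"dz":0,"rx":0,"ry":0,"rz":0},{"dx":-0.03,"dy":0,"dz":0,"rx":0,"ry":0,"rz":0},{"dx":0,"dy":0,"dz":0,"rx":0,"ry":0,"rz":0}]'
python3 - <<'E'
from h import *
np.set_printoptions(precision=4,suppress=True)
go([.491,.088,.075])
E
```

```text
t: 5.17
ee_pos: [0.4395, -0.1143, 0.184]
tool_rot: [0.705, -0.08, 0.701, 0.077]
ft_force: [0.0, -0.3, -0.3]
width: 0.0007
t 5.1667 tip [ 0.4396 -0.1144  0.162 ] F [ 0.0412 -0.305  -0.3471] w 0.000658904778221743 axis [ 0.0067 -0.0041 -1.    ]
tool d to target [0.0866 0.1865 0.0943]
```

```bash
python3 -m crank '[{"dx":0,"dy":0.025,"dz":0.013,"rx":0,"ry":0,"rz":0},{"dx":0,"dy":0.027,"dz":0.0135,"rx":0,"ry":0,"rz":0},{"dx":0,"dy":0.027,"dz":0.0135,"rx":0,"ry":0,"rz":0},{"dx":0,"dy":0.027,"dz":0.0135,"rx":0,"ry":0,"rz":0},{"dx":0,"dy":0.027,"dz":0.0135,"rx":0,"ry":0,"rz":0},{"dx":0,"dy":0.027,"dz":0.0135,"rx":0,"ry":0,"rz":0},{"dx":0,"dy":0.0265,"dz":0.0135,"rx":0,"ry":0,"rz":0},{"dx":0,"dy":0,"dz":0,"rx":0,"ry":0,"rz":0}]'
python3 - <<'E'
from h import *
np.set_printoptions(precision=4,suppress=True)
go([.491,.088,.075])
f=grab_frame("wrist"); cv2.imwrite("pics/w3.png",f["frame"][:,:,::-1])
x=mask(f,(0,140,80),(5,255,255))|mask(f,(174,140,80),(180,255,255))
for c,s,l in blobs(x,100):
    if s[4]<8000: print(c,s,plane(f,c,.046),depth(f,c))
E
```

```text
t: 5.83
ee_pos: [0.4888, 0.0928, 0.1787]
tool_rot: [0.702, -0.079, 0.703, 0.08]
ft_force: [-1.1, -0.6, -0.9]
width: 0.0004
t 5.8333 tip [0.4887 0.0928 0.1567] F [-1.133  -0.5996 -0.9082] w 0.0003664065490129425 axis [-0.0012  0.0009 -1.    ]
tool d to target [ 0.0817 -0.0053  0.0012]
[261.6562 210.7975] [ 229  199   67   25 1373] [[0.4726 0.0886 0.046 ]] [[0.4726 0.0885 0.0459]]
```

View pics/w3.png

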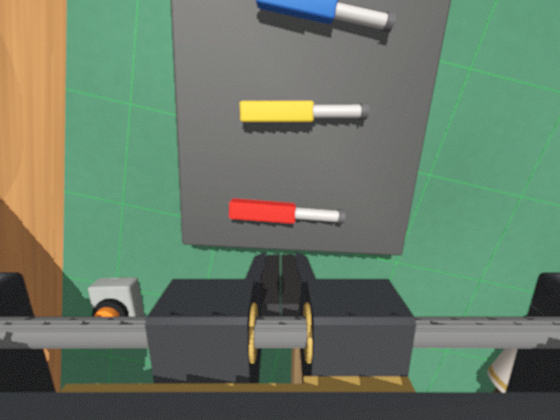

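The wrist view shows the red punch ahead, with the handle from (229,209) to (296,213) and the steel tip at (345,216). Yellow and blue lie farther off. The handle centre is (0.4726, 0.0886), so the middle of the punch is about (0.492, 0.0895). I'll lower to about 3 cm above it.

```bash
python3 -m crank '[{"dx":0.02,"dy":-0.004,"dz":0.0025,"rx":0,"ry":0,"rz":0},{"dx":0.02,"dy":0,"dz":0,"rx":0,"ry":0,"rz":0},{"dx":0.02,"dy":0,"dz":0,"rx":0,"ry":0,"rz":0},{"dx":0.01,"dy":0,"dz":0,"rx":0,"ry":0,"rz":0},{"dx":0.008,"dy":0,"dz":0,"rx":0,"ry":0,"rz":0},{"dx":0,"dy":0,"dz":0,"rx":0,"ry":0,"rz":0},{"dx":0,"dy":0,"dz":0,"rx":0,"ry":0,"rz":0},{"dx":0,"dy":0,"dz":0,"rx":0,"ry":0,"rz":0}]'
python3 - <<'E'
from h import *
np.set_printoptions(precision=4,suppress=True)
go([.492,.0895,.072])
f=grab_frame("wrist"); cv2.imwrite("pics/w4.png",f["frame"][:,:,::-1])
f=grab_frame("scene"); cv2.imwrite("pics/s4.png",cv2.resize(f["frame"][120:280,170:370,::-1],None,fx=3.7,fy=3.7,interpolation=cv2.INTER_CUBIC))
E
```

```text
t: 6.55
ee_pos: [0.4923, 0.0854, 0.1023]
tool_rot: [0.703, -0.078, 0.702, 0.078]
ft_force: [-0.4, -0.2, 0.2]
width: 0.0003
t 6.55 tip [0.4923 0.0854 0.0803] F [-0.3864 -0.1584  0.2477] w 0.0002926956798670233 axis [ 0.001  -0.0002 -1.    ]
tool d to target [0.0083 0.004  0.0006]
```

View pics/s4.png

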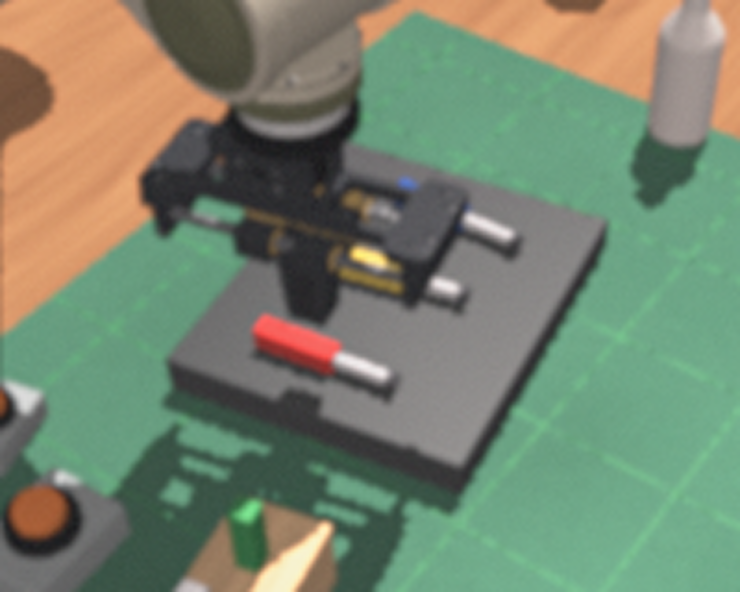

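View pics/w4.png

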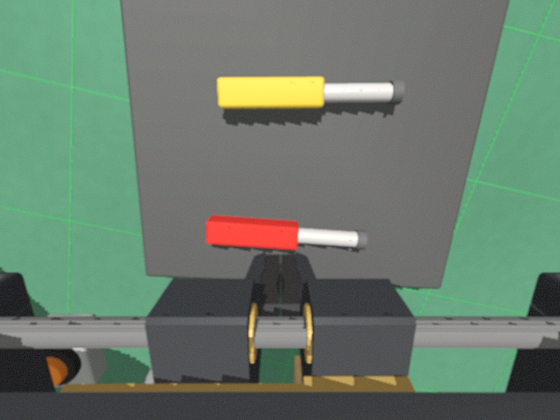

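The tips are above the red punch, at wrist column about 281 against a punch mid-column of about 286. I'll nudge 3.5 mm, lower 6 mm, and hold for well over a second.

```bash
python3 -m crank '[{"dx":0.003,"dy":0.0038,"dz":0.0005,"rx":0,"ry":0,"rz":0},{"dx":0.003,"dy":0,"dz":0,"rx":0,"ry":0,"rz":0},{"dx":0,"dy":0,"dz":0,"rx":0,"ry":0,"rz":0},{"dx":0,"dy":0,"dz":0,"rx":0,"ry":0,"rz":0},{"dx":0,"dy":0,"dz":0,"rx":0,"ry":0,"rz":0},{"dx":0,"dy":0,"dz":0,"rx":0,"ry":0,"rz":0},{"dx":0,"dy":0,"dz":0,"rx":0,"ry":0,"rz":0},{"dx":0,"dy":0,"dz":0,"rx":0,"ry":0,"rz":0}]'
python3 -m crank '[{"dx":0,"dy":0,"dz":0,"rx":0,"ry":0,"rz":0},{"dx":0,"dy":0,"dz":0,"rx":0,"ry":0,"rz":0},{"dx":0,"dy":0,"dz":0,"rx":0,"ry":0,"rz":0},{"dx":0,"dy":0,"dz":0,"rx":0,"ry":0,"rz":0},{"dx":0,"dy":0,"dz":0,"rx":0,"ry":0,"rz":0},{"dx":0,"dy":0,"dz":0,"rx":0,"ry":0,"rz":0},{"dx":0,"dy":0,"dz":0,"rx":0,"ry":0,"rz":0},{"dx":0,"dy":0,"dz":0,"rx":0,"ry":0,"rz":0}]'
python3 -m crank '[{"dx":0,"dy":0,"dz":0,"rx":0,"ry":0,"rz":0},{"dx":0,"dy":0,"dz":0,"rx":0,"ry":0,"rz":0},{"dx":0,"dy":0,"dz":0,"rx":0,"ry":0,"rz":0},{"dx":0,"dy":0,"dz":0,"rx":0,"ry":0,"rz":0},{"dx":0,"dy":0,"dz":0,"rx":0,"ry":0,"rz":0},{"dx":0,"dy":0,"dz":0,"rx":0,"ry":0,"rz":0},{"dx":0,"dy":0,"dz":0,"rx":0,"ry":0,"rz":0},{"dx":0,"dy":0,"dz":0,"rx":0,"ry":0,"rz":0}]'
python3 - <<'E'
from h import *
np.set_printoptions(precision=4,suppress=True)
go([.492,.0895,.072])
E
```

```text
t: 7.32
ee_pos: [0.4916, 0.0896, 0.0958]
tool_rot: [0.703, -0.078, 0.703, 0.078]
ft_force: [-0.2, -0.0, -0.5]
width: 0.0004
t: 7.98
ee_pos: [0.4916, 0.0896, 0.0957]
tool_rot: [0.703, -0.078, 0.703, 0.078]
ft_force: [-0.2, 0.8, -0.3]
width: 0.0006
t: 8.65
ee_pos: [0.4916, 0.0896, 0.0957]
tool_rot: [0.703, -0.078, 0.703, 0.078]
ft_force: [-0.5, -0.2, -0.3]
width: 0.0002
t 8.65 tip [0.4916 0.0896 0.0737] F [-0.5304 -0.1761 -0.2945] w 0.00023528069870665548 axis [-0. -0. -1.]
tool d to target [ 0.0017 -0.0002  0.0003]
```

I held for over 1.8 s, 2.8 cm above the punch's top face. Now I'll rise and move to above the hole.

```bash
python3 -m crank '[{"dx":-0.02,"dy":0,"dz":0,"rx":0,"ry":0,"rz":0},{"dx":-0.03,"dy":0,"dz":0,"rx":0,"ry":0,"rz":0},{"dx":-0.03,"dy":0,"dz":0,"rx":0,"ry":0,"rz":0},{"dx":-0.03,"dy":0,"dz":0,"rx":0,"ry":0,"rz":0},{"dx":-0.01,"dy":0,"dz":0,"rx":0,"ry":0,"rz":0},{"dx":0,"dy":0,"dz":0,"rx":0,"ry":0,"rz":0}]'
python3 - <<'E'
from h import *
np.set_printoptions(precision=4,suppress=True)
go([.5965,-.189,.19])
E
```

```text
t: 9.15
ee_pos: [0.4925, 0.0896, 0.2183]
tool_rot: [0.705, -0.079, 0.701, 0.078]
ft_force: [1.4, 0.2, 1.1]
width: -0.0
t 9.15 tip [0.4926 0.0896 0.1963] F [1.4427 0.2227 1.0687] w -5.457587092623051e-06 axis [ 0.0055 -0.0003 -1.    ]
tool d to target [ 0.007  -0.2947  0.0399]
```

```bash
python3 -m crank '[{"dx":0,"dy":-0.029,"dz":0.004,"rx":0,"ry":0,"rz":0},{"dx":0,"dy":-0.03,"dz":0.004,"rx":0,"ry":0,"rz":0},{"dx":0,"dy":-0.03,"dz":0.004,"rx":0,"ry":0,"rz":0},{"dx":0,"dy":-0.03,"dz":0.004,"rx":0,"ry":0,"rz":0},{"dx":0,"dy":-0.03,"dz":0.004,"rx":0,"ry":0,"rz":0},{"dx":0,"dy":-0.03,"dz":0.004,"rx":0,"ry":0,"rz":0},{"dx":0,"dy":-0.03,"dz":0.004,"rx":0,"ry":0,"rz":0},{"dx":0,"dy":-0.03,"dz":0.004,"rx":0,"ry":0,"rz":0}]'
python3 -m crank '[{"dx":0,"dy":-0.03,"dz":0.004,"rx":0,"ry":0,"rz":0},{"dx":0,"dy":-0.022,"dz":0.004,"rx":0,"ry":0,"rz":0},{"dx":0,"dy":0,"dz":0,"rx":0,"ry":0,"rz":0},{"dx":0,"dy":0,"dz":0,"rx":0,"ry":0,"rz":0}]'
python3 - <<'E'
from h import *
np.set_printoptions(precision=4,suppress=True)
go([.5965,-.189,.095])
f=grab_frame("wrist"); pickle.dump(f,open("pics/w5.pkl","wb")); cv2.imwrite("pics/w5.png",f["frame"][:,:,::-1])
f=grab_frame("top"); pickle.dump(f,open("pics/t5.pkl","wb"));cv2.imwrite("pics/t5.png",f["frame"][:,:,::-1])
E
```

```text
t: 9.82
ee_pos: [0.5755, -0.1379, 0.2141]
tool_rot: [0.702, -0.078, 0.703, 0.079]
ft_force: [0.1, 0.0, 0.3]
width: 0.0002
t: 10.15
ee_pos: [0.5944, -0.186, 0.2139]
tool_rot: [0.702, -0.077, 0.704, 0.078]
ft_force: [0.4, 0.1, -0.0]
width: 0.0005
t 10.15 tip [ 0.5944 -0.1859  0.1919] F [ 0.419  0.072 -0.028] w 0.000478208744306762 axis [-0.0024  0.0014 -1.    ]
tool d to target [ 0.0968 -0.0036  0.0016]
```

View pics/w5.png

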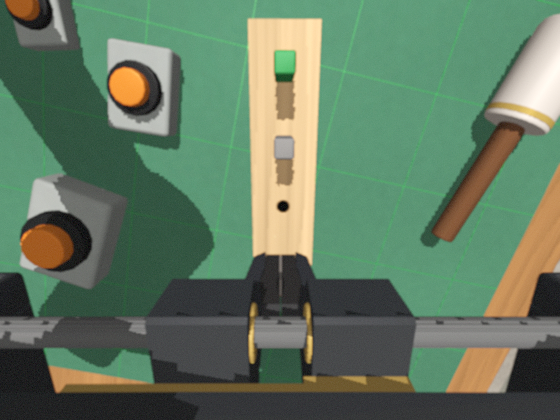

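The wrist view shows the empty hole at (283,207), with the grey punch at (284,147) and green at (285,65). The rack runs straight in the picture, so the yaw is right.

```bash
python3 - <<'E'
from h import *
np.set_printoptions(precision=4,suppress=True)
f=pickle.load(open("pics/w5.pkl","rb"))
g=cv2.cvtColor(f["frame"],cv2.COLOR_RGB2GRAY).astype(float)[196:217,272:294]
wt=np.clip(110-g,0,None); yy,xx=np.mgrid[196:217,272:294]
a=((wt*xx).sum()/wt.sum(),(wt*yy).sum()/wt.sum()); print(a,plane(f,a,.055))
print("grey top",plane(f,(284,147),.105),depth(f,(284,147)),"green",plane(f,(285,65),.105),depth(f,(285,65)))
go([.5965,-.189,.095])
E
```

```text
(np.float64(282.6338390680032), np.float64(205.85004063939311)) [[ 0.5971 -0.1887  0.055 ]]
grey top [[ 0.5845 -0.1295  0.105 ]] [[ 0.5845 -0.1295  0.1045]] green [[ 0.5726 -0.0744  0.105 ]] [[ 0.5726 -0.0742  0.1039]]
t 10.25 tip [ 0.5943 -0.1844  0.1928] F [-0.1585  0.269   0.3857] w 0.0007045249429715475 axis [-0.0016  0.0011 -1.    ]
tool d to target [ 0.0978 -0.0051  0.0013]
```

Grey stands 60 mm from the hole, matching the pitch. I'll lower to above the punch tops first and correct the centring there.

```bash
python3 -m crank '[{"dx":0.02,"dy":-0.004,"dz":0.002,"rx":0,"ry":0,"rz":0},{"dx":0.02,"dy":0,"dz":0,"rx":0,"ry":0,"rz":0},{"dx":0.02,"dy":0,"dz":0,"rx":0,"ry":0,"rz":0},{"dx":0.01,"dy":0,"dz":0,"rx":0,"ry":0,"rz":0},{"dx":0,"dy":0,"dz":0,"rx":0,"ry":0,"rz":0},{"dx":0,"dy":0,"dz":0,"rx":0,"ry":0,"rz":0},{"dx":0,"dy":0,"dz":0,"rx":0,"ry":0,"rz":0}]'
python3 - <<'E'
from h import *
np.set_printoptions(precision=4,suppress=True)
go([.597,-.189,.095])
f=grab_frame("scene"); cv2.imwrite("pics/s6.png",cv2.resize(f["frame"][220:400,110:310,::-1],None,fx=3.3,fy=3.3,interpolation=cv2.INTER_CUBIC))
E
```

```text
t: 10.83
ee_pos: [0.598, -0.1887, 0.1471]
tool_rot: [0.703, -0.079, 0.702, 0.078]
ft_force: [-0.1, 0.5, 0.3]
width: 0.0003
t 10.8333 tip [ 0.5981 -0.1887  0.1251] F [-0.0875  0.5108  0.2539] w 0.0003279534998794708 axis [ 0.0018 -0.0009 -1.    ]
tool d to target [ 0.0301 -0.     -0.0012]
```

View pics/s6.png

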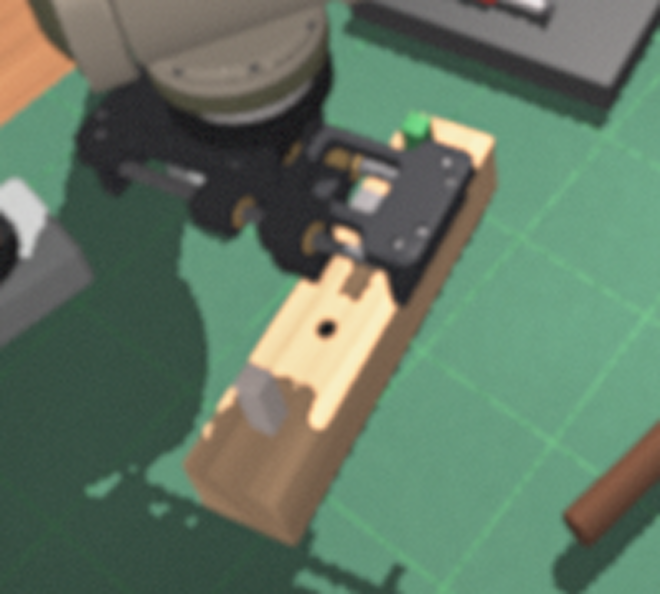

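The tips are centred over the hole to about 1 mm, and the hole and white punch are clear below (crop (326,328) and (262,400)). I'll lower the last 3 cm gently.

```bash
python3 -m crank '[{"dx":0.01,"dy":0,"dz":-0.001,"rx":0,"ry":0,"rz":0},{"dx":0.008,"dy":0,"dz":0,"rx":0,"ry":0,"rz":0},{"dx":0.006,"dy":0,"dz":0,"rx":0,"ry":0,"rz":0},{"dx":0.006,"dy":0,"dz":0,"rx":0,"ry":0,"rz":0},{"dx":0,"dy":0,"dz":0,"rx":0,"ry":0,"rz":0},{"dx":0,"dy":0,"dz":0,"rx":0,"ry":0,"rz":0},{"dx":0,"dy":0,"dz":0,"rx":0,"ry":0,"rz":0},{"dx":0,"dy":0,"dz":0,"rx":0,"ry":0,"rz":0}]'
python3 -m crank '[{"dx":0,"dy":0,"dz":0,"rx":0,"ry":0,"rz":0},{"dx":0,"dy":0,"dz":0,"rx":0,"ry":0,"rz":0},{"dx":0,"dy":0,"dz":0,"rx":0,"ry":0,"rz":0},{"dx":0,"dy":0,"dz":0,"rx":0,"ry":0,"rz":0},{"dx":0,"dy":0,"dz":0,"rx":0,"ry":0,"rz":0},{"dx":0,"dy":0,"dz":0,"rx":0,"ry":0,"rz":0},{"dx":0,"dy":0,"dz":0,"rx":0,"ry":0,"rz":0},{"dx":0,"dy":0,"dz":0,"rx":0,"ry":0,"rz":0}]'
python3 -m crank '[{"dx":0,"dy":0,"dz":0,"rx":0,"ry":0,"rz":0},{"dx":0,"dy":0,"dz":0,"rx":0,"ry":0,"rz":0},{"dx":0,"dy":0,"dz":0,"rx":0,"ry":0,"rz":0},{"dx":0,"dy":0,"dz":0,"rx":0,"ry":0,"rz":0},{"dx":0,"dy":0,"dz":0,"rx":0,"ry":0,"rz":0},{"dx":0,"dy":0,"dz":0,"rx":0,"ry":0,"rz":0},{"dx":0,"dy":0,"dz":0,"rx":0,"ry":0,"rz":0},{"dx":0,"dy":0,"dz":0,"rx":0,"ry":0,"rz":0}]'
python3 - <<'E'
from h import *
np.set_printoptions(precision=4,suppress=True)
go([.597,-.189,.095])
f=grab_frame("scene"); cv2.imwrite("pics/s7.png",cv2.resize(f["frame"][220:400,110:310,::-1],None,fx=3.3,fy=3.3,interpolation=cv2.INTER_CUBIC))
f=grab_frame("wrist"); cv2.imwrite("pics/w7.png",f["frame"][:,:,::-1])
E
```

```text
t: 11.55
ee_pos: [0.5968, -0.1892, 0.1161]
tool_rot: [0.703, -0.079, 0.703, 0.078]
ft_force: [-0.2, -0.8, 0.2]
width: 0.0004
t: 12.22
ee_pos: [0.5966, -0.1891, 0.1157]
tool_rot: [0.703, -0.078, 0.703, 0.078]
ft_force: [0.1, -0.5, -0.0]
width: 0.0004
t: 12.88
ee_pos: [0.5966, -0.1891, 0.1158]
tool_rot: [0.703, -0.078, 0.703, 0.078]
ft_force: [0.3, -0.4, 0.1]
width: 0.0003
t 12.8833 tip [ 0.5966 -0.1891  0.0938] F [ 0.3197 -0.3875  0.0763] w 0.00025924367086321447 axis [-0. -0. -1.]
tool d to target [-0.0012  0.      0.0004]
```

View pics/s7.png

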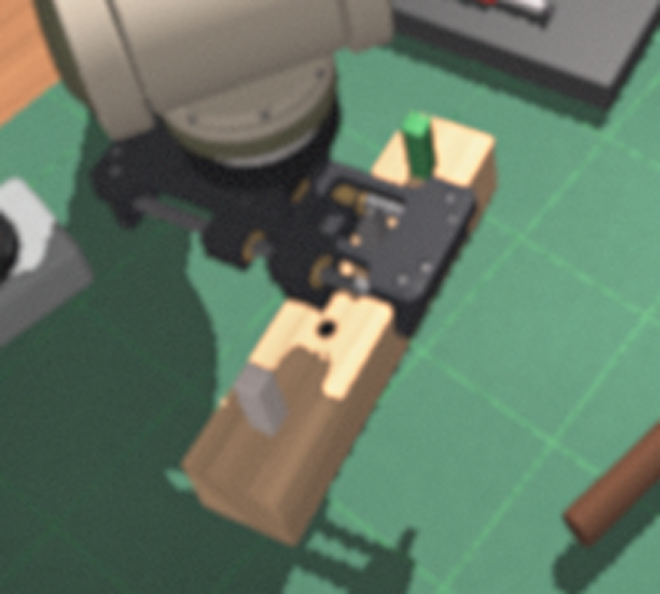

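View pics/w7.png

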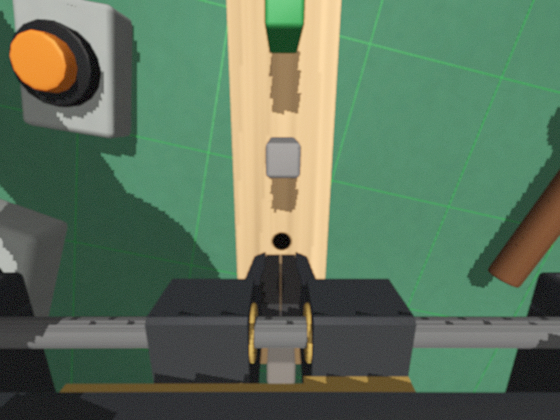

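The wrist view shows the hole at (282,241), in line with the fingertips. Grey at (283,158) and white at (281,365) stand upright and clear. The arm is still, the force is near zero, and the tips are 3.9 cm above the hole.

```bash
python3 -c "
from station import hand_in; print(hand_in())"
```

```text
the job is handed in; nothing more can be done
None
```

The job is handed in at about 13 s of the 48 s allowed. No verdict is reported, so the results below are my own readings.

- **Call button:** I pressed the middle of the three call boxes, measured at 61 x 83 mm. The fingertips went down to a hard stop at 27 N, about 6 mm below the button's released height and about 4.5 mm above its black housing. The button pushed back as I let go.
- **Red punch:** I pointed from straight above at its middle, (0.492, 0.090), with the tips about 2.8 cm above its top face, and held for more than 1.5 s.
- **Empty hole:** I finished pointing at it, (0.597, -0.189), third from the green end, between grey and white. The tips are about 3.9 cm above the hole's mouth and within about 1 mm sideways.

In the last check the arm was still, the contact force was near zero, and the rack punches in view stood upright.

Two things did not go cleanly:
- **First turn command:** it was refused because of missing keys. Nothing moved, and I sent it again in full.
- **Button height:** the two-camera estimate was about 5 mm below the wrist camera's depth reading. The contact forces agreed with the wrist reading.

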